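# Take the cap off a canister whose thread hand is unknown

## Task

The canister with the green cap needs refilling, so take its cap off: it comes off with about a quarter turn, but nobody remembers whether its thread is right-handed or left-handed, so try one way and, if it will not turn, the other. Once it is loose lift the cap straight off and finish still gripping it, level and still, about 10 cm above where it sat. Leave the orange-capped canister, the cup, the muffin and the bell alone.

Things in the scene. Friction and masses are not known exactly. Their poses are not given: they have to be found in the camera images.
- green_cap: Green round screw cap, fine vertical ribs, short white line on its flat top; 49 mm diameter (51 over the ribs), 34 mm tall, about 60 g, loose. Origin: centre of its underside, z up, x along the white line. Seated, the origin is 128 mm and the top 162 mm above the counter, and x is within 0.05 rad of the caddy's x. It then has 2 mm of play up and down and cannot be pulled off.
- green_cap_grip (a point): On the cap's axis, 20 mm above its underside: grip here from above across the diameter, any yaw. Two lugs inside the cap are under two lands on the neck. One way (hidden: clockwise or counter-clockwise from above) a solid stop blocks it: it gives about 8 degrees of play (12 if pushed, up to 23 if wrung hard), then the gripper slips round the cap; the other way it turns easily.
- green_cap_top (a point): Centre of the cap's flat top, 34 mm above its underside. Turned the right way by 65 to 125 degrees (aim for 90; the next stop is at about 135) the cap can be lifted off; it must rise 18 mm straight up to clear the lands and 30 mm to clear the neck.
- orange_cap: Orange cap of the same shape and size on the other canister, 150 mm from the green one, its thread of the opposite hand. Leave it alone.
- caddy: Open wooden tray 110 x 270 x 34 mm (x, y, z), fixed to the counter, origin at the centre of its underside, steel bar on its +x side. Two equal steel canisters (76 mm diameter up to 94 mm above the counter, 44 mm at 120 mm, neck up to 156 mm) stand fixed in it at y = +75 and -75 mm. Which cap is on which, and which thread hand is where, changes.
- cup: White speckled ceramic cup without handle, 58 mm diameter, 62 mm tall, standing left of the caddy; origin at the centre of its underside. Leave it alone.
- muffin: Chocolate muffin, 73 x 78 x 65 mm, right of the caddy; origin at the centre of its underside. Leave it alone.
- bell: Service bell with a steel dome on a black foot, 83 mm diameter, 62 mm tall, behind the caddy; origin at the centre of its underside. Leave it alone.
Mind the look-alikes: they are no part of the job. Several things have the shape of the green_cap; the one meant has the colours described above.

How it is judged:
On the way, in this order (a step that is already met when the one before it is completed fails the run):
1. the green cap is turned by more than 50 degrees while it still sits on its canister (angle between the x axis of green_cap and the x axis of caddy, either way round above 0.87 rad and z of green_cap in the frame of caddy below 0.136 m and angle between green_cap's own z axis and vertical below 0.15 rad), for 0.1 s.
2. the gripped green cap is lifted off its canister (z of green_cap in the frame of caddy above 0.165 m and contact force between green_cap and the fingers above 0.5 N), for 0.2 s.
At the end, for the whole second after the job is handed in: The green cap is in the fingers' grip, still (under 30 mm/s), level within 0.3 rad, 60 to 150 mm higher than it sat and within 160 mm of where it sat, so that nothing else carries it; the orange cap has moved under 8 mm and the cup, muffin and bell under 30 mm each (z of green_cap in the frame of caddy between 0.188 and 0.278 m and distance of green_cap from where it was at the start of the episode below 0.16 m and angle between green_cap's own z axis and vertical below 0.3 rad and linear speed of green_cap below 0.03 m/s and angular speed of green_cap below 0.3 rad/s and contact force between green_cap and the fingers above 0.5 N and distance of orange_cap from where it was at the start of the episode below 0.008 m and distance of each of cup, muffin, bell from where it was at the start of the episode below 0.03 m); the arm keeps its last pose, push and grip.
It fails at once if the orange cap is turned (over 0.3 rad) or shifted (over 8 mm) (angle between the x axis of orange_cap and the x axis of caddy, either way round above 0.3 rad or distance of orange_cap from where it was at the start of the episode above 0.008 m).
It fails at once if the cup, muffin or bell is pushed more than 30 mm or tipped (distance of any of cup, muffin, bell from where it was at the start of the episode above 0.03 m or angle between any of cup, muffin, bell's own z axis and vertical above 0.4 rad).
It also fails if it takes over 45 s, if anything falls off the work surface, if the arm or the gripper's body presses on something with over 40 N, if the wrist force passes 120 N, or if a joint passes its speed limit or range.

## Robot

A 7-joint arm with a two-finger parallel gripper is mounted at the origin on a cart in front of the work surface, level with it; the furniture and walls round the work are solid. World frame = base frame: x ahead of the robot, y to its left, z up, the work surface at z = 0. Lengths are in m, angles in rad, forces in N, time in s.
With the tool pointing down it reaches from about 0.425 to 0.925 m from the base axis. Payload 6.8 kg.
Tool frame: the origin (TCP) lies midway between the tips of the shut fingers; the grasp point (between the pads) lies 19 mm behind it; z points along the fingers, y is the direction in which the jaws open and shut (so a half turn about z gives the same grasp; the last joint's range is limited). The gripper opens to 85 mm and grips with 20 to 120 N. Pads are 22 mm wide; open, the fingers measure 114 mm over their backs; the gripper's body (76 mm by 85 mm) begins 54 mm behind the grasp point. The pads swing forward as they close: fully open they stand 13 mm farther back than shut.
Start: joints at [1.234, 0.477, 0.022, 1.555, -0.011, 1.109, -0.083], TCP at [0.153, -0.657, 0.231] pointing down, gripper open.
Joint ranges: [-2.96, 2.96], [-0.34, 2.1], [-1.41, 1.46], [0.24, 2.44], [-1.37, 4.51], [0.17, 1.92], [-2.96, 2.96]. Speed limits (rad/s): [2.39, 2.39, 3.14, 3.14, 3.14, 3.14, 3.14].

## Interface

Orientations are given as a unit quaternion [w, x, y, z].
In Python, from station import status, eyes, workorder gives the robot as it stands. The module is installed in compiled form; this text tells all that it offers.
- The arm moves only by the shell command python3 -m jog 'ROWS' [FORCE]. ROWS is text: rows parted by semicolons, each of 7 numbers parted by spaces: the shift along the tool's x, y, z in m, then the turn, a rotation vector about the tool's x, y, z in degrees, then the finger opening in m, from 0 to 0.0854. In form: dx dy dz rx ry rz jaw; .... A call has 1 to 5 rows; each row is the pose to reach, as a shift and turn from the pose commanded when the call began, along the tool's axes at that moment; what a row does not reach only later rows make up. A row lasts 1/10 s, in which the tool goes at most 50 mm and 8.59 degrees, less where a joint would pass 70% of its speed; a pose out of reach is approached as far as the arm can. A call with a gripper value outside its range is refused whole. The fingers move at their own pace and stop on an object; FORCE is the grip in N (left out, the last holds). Time passes only in rows, so rows that repeat a pose let the fingers close. It gives the time, the measured TCP pose, the force and the opening at its end, in the units of the state.
- status.get_obs(): the state, without advancing time (a new reading comes with each control period).
- eyes.read_camera(name): name is "side" or "top" or "wrist"; returns a dict with "image" (400x640x3 uint8, red, green, blue), "intrinsics" (3x3 intrinsics, pixels), "position" and "orientation" of the camera in the world. Camera axes: x right, y up, looking along -z (the intrinsics and any distortion apply to the point x, -y, -z); pixel columns grow to the right and rows downward; lengths in m; the calibration is good to about 2 mm. A picture is of the moment at which its call begins. There is no depth.
- workorder.hand_in(): hands the job in, once; it reports no verdict.
The state is a dict: "t": time; "q": joint angles; "joint_vel": joint speeds; "joint_torque": joint torques, N m; "eef_pos": TCP position; "tool_rot": TCP orientation; "contact_force": force on the tool from outside, world axes, zero at the start; "torque": the same for the moment, N m; "gripper_width": opening from 0.0 (shut) to 1.0 (fully open).
Only numpy, scipy, OpenCV 4.12 (cv2) and the standard library are available. Lean on these libraries where they do the work, as an engineer would, in place of code of your own. Each camera call takes 0.05 s, during which the arm holds its last target.

## Working session

There is one attempt and no reset: what is moved stays moved. The work goes in short steps, Python scripts to look and compute and a shell command to move; the robot and the scene stay as the last step left them, time stands still between calls to the robot, and variables do not carry over. Pictures are saved under pics/ and viewed, and the job is handed in when it is done.

```bash
mkdir -p pics; python3 - <<'E'
from station import status, eyes
import cv2,numpy as np
print(status.get_obs())
for n in ["side","top","wrist"]:
    c=eyes.read_camera(n); cv2.imwrite(f"pics/{n}0.png",c["image"][:,:,::-1]); print(n,c["intrinsics"],c["position"],c["orientation"],[k for k in c])
E
```

```text
{'t': 0.0, 'q': array([ 1.23388648,  0.47780799,  0.02229162,  1.55643853, -0.01151509,
        1.1092891 , -0.08308481]), 'joint_vel': array([-0.00163815,  0.00017966, -0.00022672,  0.0006989 ,  0.00070059,
        0.00047239,  0.00096964]), 'joint_torque': array([-5.46787232e-04, -5.96444035e+01,  1.60701815e+00, -2.81204510e+01,
        1.22867691e-02,  9.34755779e-03, -7.81196036e-06]), 'eef_pos': array([ 0.1529896 , -0.65683343,  0.23032494]), 'tool_rot': array([-8.95012560e-04,  9.93458318e-01,  1.14191707e-01, -1.52982613e-04]), 'contact_force': array([-0.30769705, -0.65386553, -0.07352655]), 'torque': array([-0.01442133,  0.04344264,  0.05419323]), 'gripper_width': 1.000422392557278}
side [[405.22396339   0.         314.28472698]
 [  0.         405.22396339 197.86007136]
 [  0.           0.           1.        ]] [0.17896031 1.09669787 0.77347209] [-0.1377027  -0.08053683  0.49882466  0.85189538] ['image', 'intrinsics', 'position', 'orientation']
top [[398.73539777   0.         315.99997924]
 [  0.         398.73539777 198.17757015]
 [  0.           0.           1.        ]] [0.42150041 0.01797526 1.47516597] [-0.70333537 -0.03097732  0.04609945  0.70868512] ['image', 'intrinsics', 'position', 'orientation']
wrist [[337.96895705   0.         319.34346848]
 [  0.         337.96895705 198.18163193]
 [  0.           0.           1.        ]] [ 0.21672086 -0.64130726  0.37392939] [ 0.77630323 -0.10228355  0.08198561 -0.61657905] ['image', 'intrinsics', 'position', 'orientation']
```

View pics/top0.png

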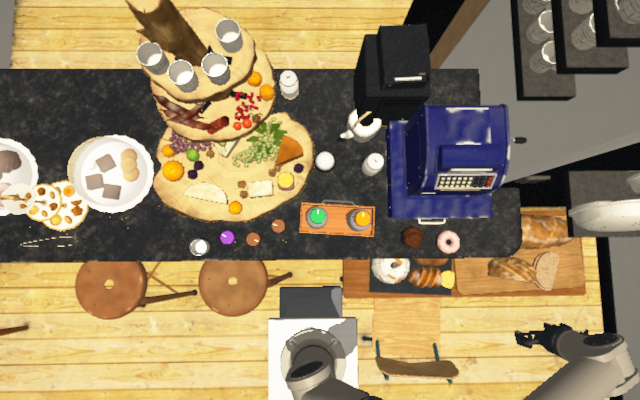

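View pics/side0.png

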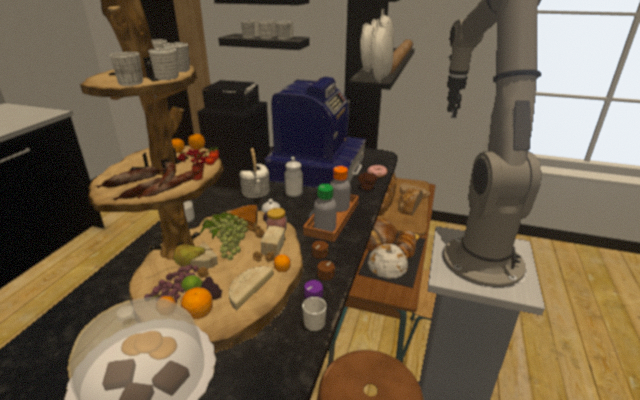

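View pics/wrist0.png

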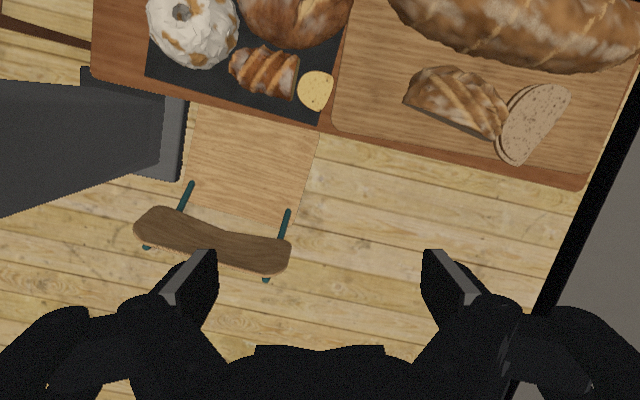

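The top view shows the green cap near (318,216) and the orange cap near (362,218) to its right. The caddy is around them, with the bell at (324,160). In the side view the green cap is at (325,192) and the orange one at (341,173). Next I'll measure the caps' positions and the caddy's yaw.

```bash
cat > h.py <<'E'
import numpy as np,cv2
from scipy.spatial.transform import Rotation as R
from station import status, eyes
def q2R(q): return R.from_quat([q[1],q[2],q[3],q[0]]).as_matrix()
def ray(c,px):
    K=c["intrinsics"]; d=np.array([(px[0]-K[0,2])/K[0,0],-(px[1]-K[1,2])/K[1,1],-1.])
    return np.array(c["position"]),q2R(c["orientation"])@d
def plane(c,px,z):
    p,d=ray(c,px); return p+d*(z-p[2])/d[2]
def mask(im,lo,hi):
    return cv2.inRange(cv2.cvtColor(im,cv2.COLOR_RGB2HSV),lo,hi)
def blobs(m,amin=15):
    n,l,s,ce=cv2.connectedComponentsWithStats(m)
    return [(ce[i].round(1),s[i].tolist()) for i in range(1,n) if s[i,4]>=amin]
def tri(c1,p1,c2,p2):
    a,d=ray(c1,p1); b,e=ray(c2,p2); d=d/np.linalg.norm(d); e=e/np.linalg.norm(e)
    s=np.linalg.lstsq(np.c_[d,-e],b-a,rcond=None)[0]
    x=a+s[0]*d; y=b+s[1]*e; return (x+y)/2,np.linalg.norm(x-y)
G=((50,120,60),(80,255,255)); O=((8,200,150),(20,255,255))
E
python3 - <<'E'
from h import *
for n in("top","side"):
    c=eyes.read_camera(n); im=c["image"]
    for nm,g in(("G",G),("O",O)):
        print(n,nm,[(b,plane(c,b[0],.162 if n=="top" else .147).round(3)) for b in blobs(mask(im,*g)) ])
    if n=="top": cv2.imwrite("pics/topz.png",cv2.resize(im[140:270,250:450,::-1],None,fx=4,fy=4,interpolation=cv2.INTER_CUBIC))
    else: cv2.imwrite("pics/sidez.png",cv2.resize(im[130:330,230:430,::-1],None,fx=3,fy=3,interpolation=cv2.INTER_CUBIC))
E
```

```text
top G [((array([316.9, 215.9]), [310, 209, 15, 14, 152]), array([ 0.506, -0.013,  0.162]))]
top O [((array([254.5,  79.1]), [248, 72, 13, 14, 102]), array([0.976, 0.196, 0.162])), ((array([266.5,  92.3]), [260, 85, 14, 15, 142]), array([0.929, 0.155, 0.162])), ((array([246.4, 122.1]), [244, 120, 5, 5, 18]), array([0.825, 0.222, 0.162])), ((array([288.3, 149.3]), [277, 136, 26, 28, 431]), array([0.731, 0.081, 0.162])), ((array([168. , 151.5]), [163, 145, 12, 12, 55]), array([0.725, 0.481, 0.162])), ((array([175.5, 170.4]), [163, 160, 21, 21, 161]), array([0.661, 0.454, 0.162])), ((array([ 40.2, 190.5]), [38, 188, 5, 7, 23]), array([0.596, 0.892, 0.162])), ((array([ 67.9, 190.8]), [66, 188, 5, 6, 25]), array([0.595, 0.802, 0.162])), ((array([ 76.2, 202.1]), [72, 200, 9, 5, 23]), array([0.557, 0.773, 0.162])), ((array([236. , 206.5]), [229, 201, 13, 13, 62]), array([0.539, 0.253, 0.162])), ((array([ 53. , 205.8]), [50, 203, 7, 6, 28]), array([0.546, 0.847, 0.162])), ((array([ 76.6, 210.4]), [72, 206, 10, 9, 60]), array([0.53 , 0.771, 0.162])), ((array([356.3, 218.4]), [355, 212, 5, 13, 18]), array([ 0.497, -0.143,  0.162])), ((array([432. , 277.7]), [430, 271, 5, 14, 35]), array([ 0.302, -0.387,  0.162])), ((array([424.1, 278.8]), [421, 274, 8, 11, 43]), array([ 0.299, -0.361,  0.162]))]
side G [((array([324.7, 190.7]), [317, 183, 16, 16, 206]), array([ 0.513, -0.019,  0.147]))]
side O [((array([196.2, 137.6]), [190, 134, 13, 8, 74]), array([ 1.179, -0.305,  0.147])), ((array([176.5, 141.9]), [172, 139, 10, 7, 56]), array([ 1.229, -0.236,  0.147])), ((array([340.3, 169.4]), [334, 166, 13, 8, 72]), array([ 0.507, -0.192,  0.147])), ((array([281.6, 260.4]), [274, 255, 16, 12, 151]), array([0.508, 0.363, 0.147])), ((array([196.1, 299.3]), [181, 288, 30, 24, 549]), array([0.633, 0.548, 0.147])), ((array([168.5, 297.9]), [163, 296, 11, 5, 30]), array([0.693, 0.564, 0.147]))]
```

View pics/topz.png

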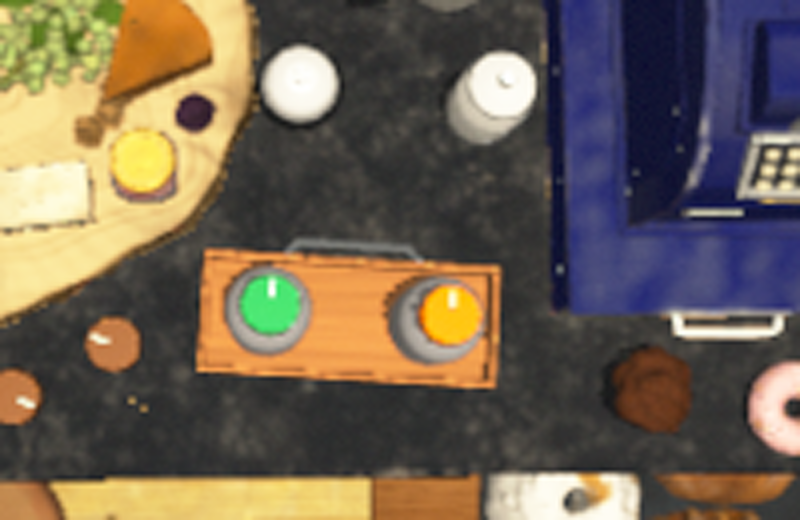

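View pics/sidez.png

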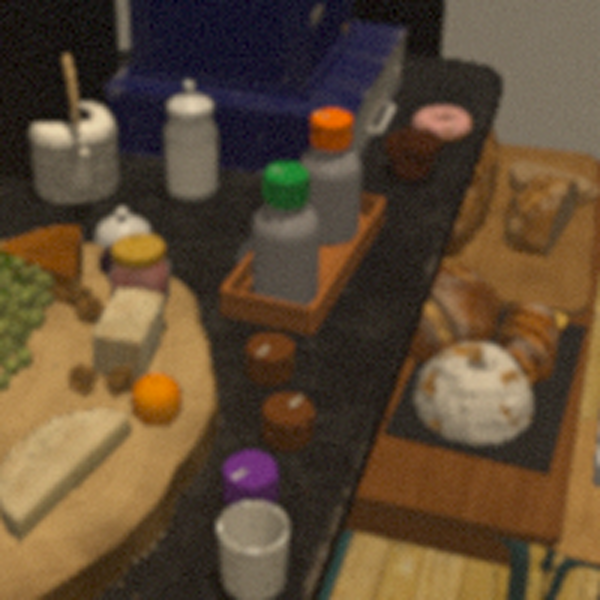

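```bash
cat >> h.py <<'E'
def rel(target,yaw_deg):
    """shift (tool axes, mm) and rotvec (deg) to TCP target with tool down and tool-y heading yaw"""
    o=status.get_obs(); M=q2R(o["tool_rot"])
    a=np.radians(yaw_deg); y=np.array([np.cos(a),np.sin(a),0]); z=np.array([0,0,-1.]); T=np.c_[np.cross(y,z),y,z]
    print("t",round(o["t"],2),"pos",o["eef_pos"].round(4),"heading y",np.degrees(np.arctan2(M[1,1],M[0,1])).round(2),"tilt",np.degrees(np.arccos(-M[2,2])).round(2),"F",o["contact_force"].round(1),"Tq",o["torque"].round(2),"g",round(o["gripper_width"],3),"q7",o["q"][6].round(2))
    print("rel mm",(M.T@(np.array(target)-o["eef_pos"])*1000).round(1),"rot",np.degrees(R.from_matrix(M.T@T).as_rotvec()).round(1))
E
python3 - <<'E'
from h import *
from station import eyes
t=eyes.read_camera("top"); s=eyes.read_camera("side")
for nm,pt,ps in(("G",(317.3,215.4),(325.2,191.5)),("O",(362.4,218.2),(340.5,173.3))):
    print(nm,"top plane",plane(t,pt,.162).round(4),"side plane .147",plane(s,ps,.147).round(4),"tri",tri(t,pt,s,ps))
m=mask(t["image"],(5,80,80),(16,220,255)); m[:, :295]=0;m[:,380:]=0;m[:198]=0;m[240:]=0
cs=max(cv2.findContours(m,0,2)[0],key=cv2.contourArea); print(cv2.minAreaRect(cs)); b=cv2.boxPoints(cv2.minAreaRect(cs)); print([plane(t,p,.034).round(3) for p in b])
rel((.508,-.014,.28),0)
E
```

```text
G top plane [ 0.508  -0.0146  0.162 ] side plane .147 [ 0.5101 -0.0142  0.147 ] tri (array([ 0.50964818, -0.01479197,  0.14670235]), np.float64(0.0012676065294484212))
O top plane [ 0.4977 -0.1635  0.162 ] side plane .147 [ 0.4984 -0.1609  0.147 ] tri (array([ 0.49913531, -0.16582628,  0.14457084]), np.float64(0.0009316754560168765))
((337.05841064453125, 219.13539123535156), (75.67131805419922, 31.534425735473633), 3.2397000789642334)
[array([0.454, 0.051, 0.034]), array([0.568, 0.044, 0.034]), array([ 0.551, -0.231,  0.034]), array([ 0.437, -0.222,  0.034])]
t 0.35 pos [ 0.1531 -0.6573  0.2311] heading y -76.89 tilt 0.02 F [ 0.6 -0.1  0.5] Tq [ 0.02  0.   -0.01] g 0.997 q7 -0.08
rel mm [ 491.6 -546.1  -48.7] rot [ -0.   -0.  -76.9]
```

```bash
python3 -m jog '0.015 -0.017 -0.025 0 0 -6 0.0854; 0.045 -0.05 -0.049 0 0 -13 0.0854; 0.075 -0.083 -0.049 0 0 -20 0.0854; 0.105 -0.117 -0.049 0 0 -27 0.0854; 0.135 -0.150 -0.049 0 0 -34 0.0854'; python3 -c "
from h import *
rel((.509,-.0145,.28),0)"
```

```text
t: 0.85
eef_pos: [0.2512, -0.4791, 0.2807]
tool_rot: [0.0, 0.916, 0.402, -0.0]
contact_force: [0.8, -0.3, 0.3]
gripper_width: 1.003
t 0.85 pos [ 0.2512 -0.4791  0.2807] heading y -42.61 tilt 0.05 F [ 0.8 -0.3  0.3] Tq [ 0.01 -0.03  0.01] g 1.003 q7 0.19
rel mm [ 5.164e+02 -1.248e+02  4.000e-01] rot [  0.    0.  -42.6]
```

```bash
python3 -m jog '0.045 -0.011 0 0 0 -6 0.0854; 0.09 -0.022 0 0 0 -12 0.0854; 0.135 -0.033 0 0 0 -18 0.0854; 0.18 -0.044 0 0 0 -24 0.0854; 0.225 -0.055 0 0 0 -30 0.0854'; python3 -c "
from h import *
rel((.509,-.0145,.28),0)"
```

```text
t: 1.35
eef_pos: [0.364, -0.2768, 0.2806]
tool_rot: [0.0, 0.781, 0.625, -0.0]
contact_force: [1.7, -0.3, -0.6]
gripper_width: 1.0
t 1.35 pos [ 0.364  -0.2768  0.2806] heading y -12.66 tilt 0.06 F [ 1.7 -0.3 -0.6] Tq [-0.   -0.06 -0.02] g 1.0 q7 0.26
rel mm [287.7  84.    0.5] rot [  0.    0.  -12.7]
```

```bash
python3 -m jog '0.045 0.013 0 0 0 -4 0.0854; 0.09 0.026 0 0 0 -8 0.0854; 0.135 0.039 0 0 0 -12.7 0.0854; 0.18 0.052 0 0 0 -12.7 0.0854; 0.225 0.066 0 0 0 -12.7 0.0854' && python3 -m jog '0.04 0 0 0 0 0 0.0854; 0.06 0 0 0 0 0 0.0854;0.064 0.004 0 0 0 0 0.0854;0.064 0.004 0 0 0 0 0.0854';  python3 - <<'E'
from h import *
rel((.509,-.0145,.28),0)
c=eyes.read_camera("wrist"); im=c["image"]
cv2.imwrite("pics/w1.png",im[:,:,::-1])
for b in blobs(mask(im,*G)): print(b,plane(c,b[0],.162))
rel((.509,-.0145,.28),0)
E
```

```text
t: 1.85
eef_pos: [0.4785, -0.0723, 0.2807]
tool_rot: [0.001, 0.708, 0.706, 0.0]
contact_force: [-0.4, -0.5, 0.2]
gripper_width: 1.004
t: 2.25
eef_pos: [0.4826, -0.01, 0.2804]
tool_rot: [0.0, 0.708, 0.706, 0.0]
contact_force: [-0.2, -0.5, 0.2]
gripper_width: 0.999
t 2.25 pos [ 0.4826 -0.01    0.2804] heading y -0.14 tilt 0.03 F [-0.2 -0.5  0.2] Tq [-0.04  0.03  0.02] g 0.999 q7 -0.22
rel mm [-4.5 26.4  0.4] rot [ 0.   0.  -0.1]
(array([350.6, 196.1]), [322, 165, 60, 63, 2843]) [ 0.50750356 -0.01241544  0.162     ]
t 2.3 pos [ 0.4824 -0.011   0.2803] heading y -0.25 tilt 0.03 F [-0.3 -0.6 -0.2] Tq [-0.06  0.05  0.02] g 0.999 q7 -0.22
rel mm [-3.3 26.6  0.3] rot [-0.   0.  -0.3]
```

View pics/w1.png

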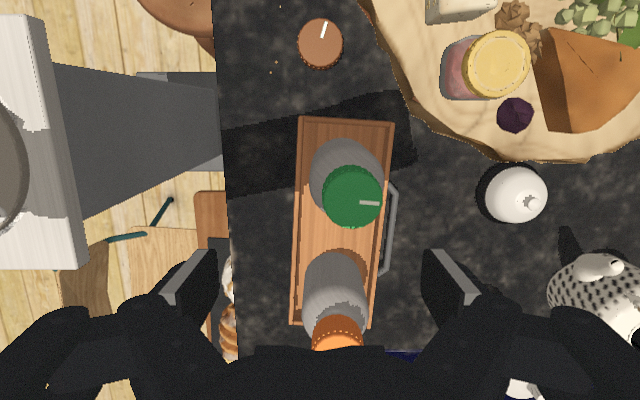

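```bash
python3 -m jog '-0.003 0.026 0 0 0 0 0.0854; -0.003 0.026 0.03 0 0 0 0.0854; -0.003 0.026 0.06 0 0 0 0.0854; -0.003 0.026 0.08 0 0 0 0.0854; -0.003 0.026 0.08 0 0 0 0.0854';  python3 - <<'E'
from h import *
c=eyes.read_camera("wrist"); im=c["image"]
cv2.imwrite("pics/w2.png",im[:,:,::-1])
for b in blobs(mask(im,*G)): print(b,plane(c,b[0],.162))
rel((.5085,-.0135,.126),0)
E
```

```text
t: 2.8
eef_pos: [0.5061, -0.0154, 0.1975]
tool_rot: [-0.002, 0.709, 0.705, -0.002]
contact_force: [-0.7, -0.3, 0.0]
gripper_width: 1.004
(array([324.7, 223.1]), [283, 178, 86, 91, 5802]) [ 0.50864325 -0.01157145  0.162     ]
t 2.85 pos [ 0.5073 -0.0148  0.1994] heading y -0.34 tilt 0.17 F [0.3 0.2 0. ] Tq [ 0.02 -0.03 -0.  ] g 1.002 q7 -0.3
rel mm [ 1.3  1.4 73.3] rot [-0.2  0.  -0.3]
```

View pics/w2.png

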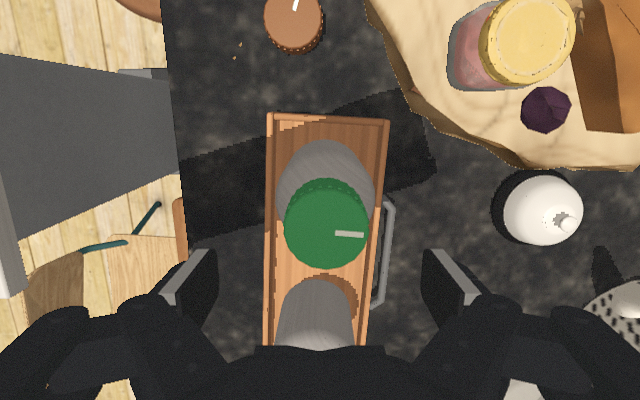

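The cap's top face is centred at about (326,229), roughly midway between the jaws, and the fingers straddle it. I'll go down now.

```bash
python3 -m jog '0.001 0.001 0.02 0 0 0 0.0854; 0.001 0.001 0.045 0 0 0 0.0854; 0.001 0.001 0.065 0 0 0 0.0854; 0.001 0.001 0.073 0 0 0 0.0854; 0.001 0.001 0.073 0 0 0 0.0854';  python3 - <<'E'
from h import *
c=eyes.read_camera("wrist"); im=c["image"]
cv2.imwrite("pics/w3.png",im[:,:,::-1])
rel((.5085,-.0135,.126),0)
E
```

```text
t: 3.35
eef_pos: [0.5093, -0.0126, 0.1275]
tool_rot: [-0.0, 0.709, 0.706, -0.0]
contact_force: [-0.5, -0.0, 1.4]
gripper_width: 1.001
t 3.4 pos [ 0.5099 -0.0124  0.1282] heading y -0.23 tilt 0.06 F [1.  0.  0.4] Tq [-0.02 -0.    0.01] g 0.997 q7 -0.39
rel mm [-1.2 -1.4  2.2] rot [ 0.1  0.  -0.2]
```

View pics/w3.png

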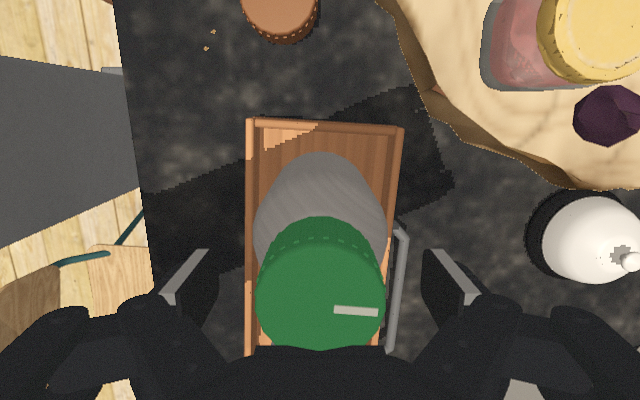

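The cap is at (320,290), centred between the fingers. Closing on it now.

```bash
python3 -m jog '-0.001 -0.001 0.002 0 0 0 0.06; -0.001 -0.001 0.002 0 0 0 0.045; -0.001 -0.001 0.002 0 0 0 0.04; -0.001 -0.001 0.002 0 0 0 0.04; -0.001 -0.001 0.002 0 0 0 0.04' 40;  python3 -m jog '0 0 0 0 0 0 0.04; 0 0 0 0 0 0 0.04; 0 0 0 0 0 0 0.04'; python3 - <<'E'
from h import *
rel((.5085,-.0135,.126),0)
E
```

```text
t: 3.9
eef_pos: [0.5091, -0.0131, 0.1264]
tool_rot: [0.001, 0.708, 0.706, 0.001]
contact_force: [-1.4, -1.9, 7.6]
gripper_width: 0.552
t: 4.2
eef_pos: [0.5091, -0.013, 0.1264]
tool_rot: [0.001, 0.708, 0.706, 0.001]
contact_force: [-0.7, -1.6, 6.1]
gripper_width: 0.551
t 4.2 pos [ 0.5091 -0.013   0.1264] heading y -0.2 tilt 0.13 F [-0.7 -1.6  6.1] Tq [-0.21  0.1   0.  ] g 0.551 q7 -0.39
rel mm [-0.5 -0.6  0.4] rot [ 0.1  0.  -0.2]
```

```bash
python3 -m jog '0 0 0 0 0 -4 0.04; 0 0 0 0 0 -8 0.04; 0 0 0 0 0 -12 0.04; 0 0 0 0 0 -15 0.04; 0 0 0 0 0 -15 0.04';  python3 - <<'E'
from h import *
rel((.5091,-.013,.1264),15)
E
```

```text
t: 4.7
eef_pos: [0.5084, -0.0127, 0.1263]
tool_rot: [-0.0, 0.611, 0.791, 0.001]
contact_force: [-2.6, 1.1, 9.4]
gripper_width: 0.558
t 4.7 pos [ 0.5084 -0.0127  0.1263] heading y 14.63 tilt 0.06 F [-2.6  1.1  9.4] Tq [ 0.25  0.66 -1.37] g 0.558 q7 -0.16
rel mm [-0.5  0.6 -0.1] rot [ 0.  -0.1 -0.4]
```

There's a resisting moment of 1.4 N m and the jaw opening is creeping wider, so counter-clockwise looks blocked. I'll go back and try clockwise.

```bash
python3 -m jog '0 0 0 0 0 5 0.04; 0 0 0 0 0 11 0.04; 0 0 0 0 0 17 0.04; 0 0 0 0 0 24 0.04; 0 0 0 0 0 31 0.04';  python3 - <<'E'
from h import *
rel((.5091,-.013,.1264),-16)
E
```

```text
t: 5.2
eef_pos: [0.5101, -0.0121, 0.1264]
tool_rot: [0.001, 0.801, 0.599, 0.002]
contact_force: [3.7, 0.9, -0.6]
gripper_width: 0.558
t 5.2 pos [ 0.5101 -0.0121  0.1264] heading y -16.43 tilt 0.25 F [ 3.7  0.9 -0.6] Tq [ 0.23 -0.9   0.07] g 0.558 q7 -0.64
rel mm [-1.1 -0.7 -0. ] rot [ 0.2 -0.1 -0.4]
```

```bash
python3 -m jog '-0.001 -0.001 0 0 0 7 0.04; -0.001 -0.001 0 0 0 14 0.04; -0.001 -0.001 0 0 0 21 0.04; -0.001 -0.001 0 0 0 28 0.04; -0.001 -0.001 0 0 0 28 0.04';  python3 - <<'E'
from h import *
rel((.5091,-.013,.1264),-45)
c=eyes.read_camera("top"); im=c["image"]
cv2.imwrite("pics/t4.png",cv2.resize(im[190:245,290:385,::-1],None,fx=8,fy=8,interpolation=cv2.INTER_CUBIC))
c=eyes.read_camera("wrist"); cv2.imwrite("pics/w4.png",c["image"][:,:,::-1])
E
```

```text
t: 5.7
eef_pos: [0.5119, -0.0133, 0.1273]
tool_rot: [0.002, 0.922, 0.388, 0.005]
contact_force: [8.4, -1.0, -0.4]
gripper_width: 0.556
t 5.7 pos [ 0.5119 -0.0133  0.1273] heading y -44.36 tilt 0.59 F [ 8.4 -1.  -0.4] Tq [-0.21 -2.03  0.06] g 0.556 q7 -1.07
rel mm [-1.7 -2.2  0.9] rot [ 0.4 -0.4  0.6]
```

View pics/w4.png

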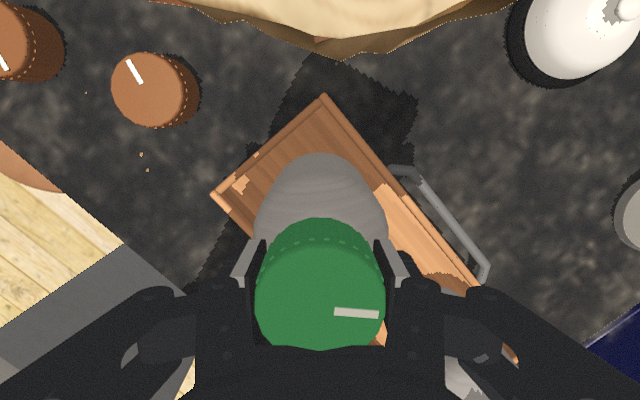

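View pics/t4.png

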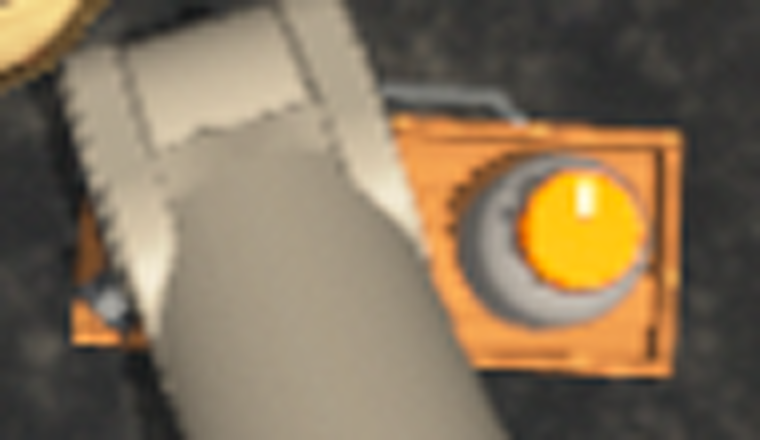

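Clockwise turns freely. In the wrist view the white line at (356,313) keeps its place relative to the jaws, so the cap is turning with them. There's an 8 N side load, so I'll shift slightly towards it while turning on to 90°.

```bash
python3 -m jog '0.001 0.002 0 0 0 8 0.04; 0.001 0.002 0 0 0 16 0.04; 0.001 0.002 0 0 0 24 0.04; 0.001 0.002 0 0 0 32 0.04; 0.001 0.002 0 0 0 32 0.04';  python3 - <<'E'
from h import *
rel((.5115,-.0145,.1264),-78)
E
```

```text
t: 6.3
eef_pos: [0.5137, -0.0148, 0.1272]
tool_rot: [0.001, 0.993, 0.118, 0.005]
contact_force: [8.9, -3.3, 0.8]
gripper_width: 0.56
t 6.3 pos [ 0.5137 -0.0148  0.1272] heading y -76.42 tilt 0.54 F [ 8.9 -3.3  0.8] Tq [-0.64 -1.81  0.21] g 0.56 q7 -1.57
rel mm [-2.  -0.8  0.8] rot [ 0.1 -0.5  1.6]
```

```bash
python3 -m jog '0.001 0.001 0 0 0 6 0.04; 0.002 0.001 0 0 0 13 0.04; 0.002 0.001 0 0 0 16 0.04; 0.002 0.001 0 0 0 16 0.04';  python3 - <<'E'
from h import *
rel((.5115,-.0145,.1264),-93)
c=eyes.read_camera("wrist"); cv2.imwrite("pics/w5.png",c["image"][:,:,::-1])
E
```

```text
t: 6.7
eef_pos: [0.5138, -0.0157, 0.1264]
tool_rot: [0.0, 1.0, -0.02, 0.003]
contact_force: [5.5, -3.1, 0.3]
gripper_width: 0.553
t 6.7 pos [ 0.5138 -0.0157  0.1264] heading y -92.31 tilt 0.31 F [ 5.5 -3.1  0.3] Tq [-0.68 -1.05  0.02] g 0.553 q7 -1.82
rel mm [-2.4 -1.1  0. ] rot [ 0.  -0.3  0.7]
```

View pics/w5.png

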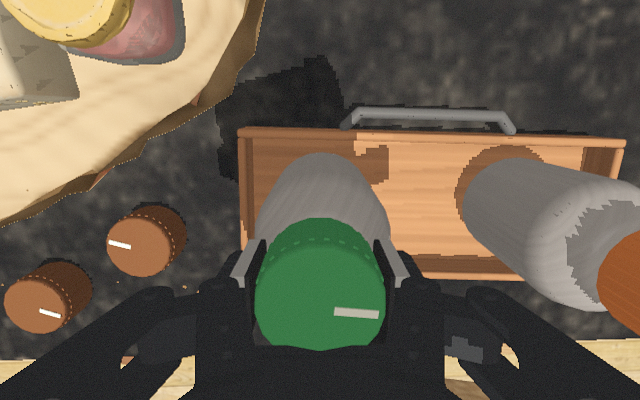

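The cap's line at (356,313) now runs parallel to the caddy's long edge, so it has turned about 90°. I'll firm up the grip and lift straight, gently at first.

```bash
python3 -m jog '0 0 0 0 0 0 0.04; 0.001 0.0 0 0 0 0 0.04; 0.001 0 -0.003 0 0 0 0.04; 0.001 0 -0.006 0 0 0 0.04; 0.001 0 -0.009 0 0 0 0.04' 60;  python3 - <<'E'
from h import *
rel((.5115,-.0145,.1264),-93)
E
```

```text
t: 7.25
eef_pos: [0.5136, -0.016, 0.1344]
tool_rot: [0.0, 1.0, -0.02, 0.001]
contact_force: [6.5, -4.7, -5.9]
gripper_width: 0.553
t 7.25 pos [ 0.5136 -0.016   0.1344] heading y -92.24 tilt 0.16 F [ 6.5 -4.7 -5.9] Tq [-0.92 -1.23  0.04] g 0.553 q7 -1.81
rel mm [-2.1 -1.5  8. ] rot [ 0.  -0.2  0.8]
```

It rose 8 mm with only 6 N downward, well past the 2 mm of play, so it's free. Lifting on.

```bash
python3 -m jog '0 0 -0.006 0 0 0 0.04; 0 0 -0.013 0 0 0 0.04; 0 0 -0.022 0 0 0 0.04; 0 0 -0.032 0 0 0 0.04; 0 0 -0.042 0 0 0 0.04'; python3 -m jog '0 0 -0.01 0 0 0 0.04; 0 0 -0.02 0 0 0 0.04; 0 0 -0.03 0 0 0 0.04; 0 0 -0.04 0 0 0 0.04; 0 0 -0.047 0 0 0 0.04'; python3 -m jog '0 0 0 0 0 0 0.04; 0 0 0 0 0 0 0.04; 0 0 0 0 0 0 0.04'; python3 - <<'E'
from h import *
rel((.5115,-.0145,.1264),-93)
c=eyes.read_camera("wrist"); cv2.imwrite("pics/w6.png",c["image"][:,:,::-1])
c=eyes.read_camera("side");cv2.imwrite("pics/s6.png",cv2.resize(c["image"][80:280,230:430,::-1],None,fx=3,fy=3,interpolation=cv2.INTER_CUBIC))
t=eyes.read_camera("top")
cv2.imwrite("pics/t6.png",cv2.resize(t["image"][140:270,250:450,::-1],None,fx=4,fy=4,interpolation=cv2.INTER_CUBIC))
E
```

```text
t: 7.75
eef_pos: [0.5118, -0.0144, 0.177]
tool_rot: [-0.0, 1.0, -0.019, -0.0]
contact_force: [0.1, 0.9, -1.6]
gripper_width: 0.555
t: 8.25
eef_pos: [0.5125, -0.0148, 0.2244]
tool_rot: [0.0, 1.0, -0.019, 0.0]
contact_force: [0.5, 0.8, -0.5]
gripper_width: 0.549
t: 8.55
eef_pos: [0.5119, -0.0149, 0.2228]
tool_rot: [0.0, 1.0, -0.019, -0.0]
contact_force: [-1.1, 0.6, -0.8]
gripper_width: 0.552
t 8.55 pos [ 0.5119 -0.0149  0.2228] heading y -92.19 tilt 0.06 F [-1.1  0.6 -0.8] Tq [0.04 0.05 0.03] g 0.552 q7 -1.77
rel mm [-0.3 -0.4 96.4] rot [0.  0.1 0.8]
```

View pics/w6.png

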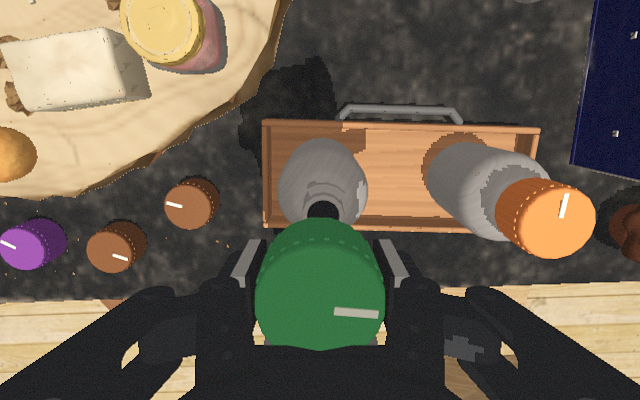

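View pics/s6.png

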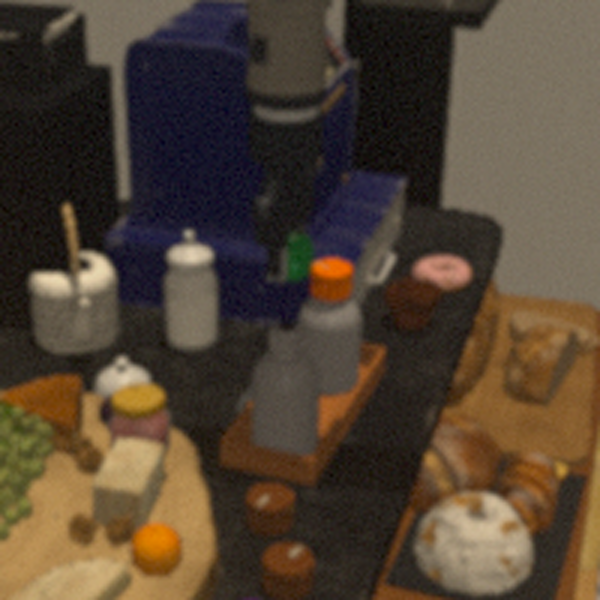

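View pics/t6.png

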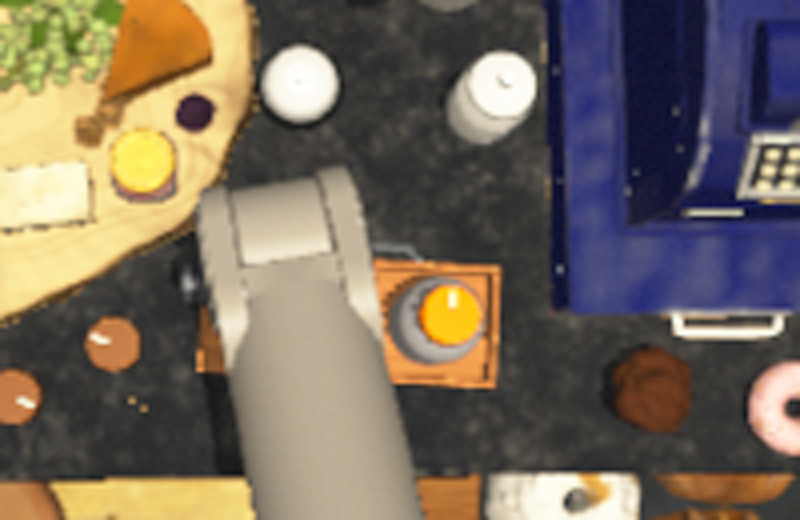

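The cap is held level in the jaws, about 96 mm up, with the open neck visible at (322,210) in the wrist view. The orange cap, bell and muffin sit where they were. Handing in.

```bash
python3 - <<'E'
from station import workorder
from h import *
o=status.get_obs();print(o["t"],abs(o["joint_vel"]).max(),o["gripper_width"])
print(workorder.hand_in())
E
```

```text
8.7 0.0023489038939099476 0.5488697533783433
the job is handed in; nothing more can be done
None
```

The green cap is off, and I handed the job in at 8.7 s with the gripper still holding it about 96 mm above where it sat.

- **Thread direction:** I tried counter-clockwise first. It was blocked, with about 1.4 N m resisting after 15°. Clockwise turned freely, so I went on to about 90°.
- **Lift:** I raised the grip from 40 N to 60 N and lifted straight up. It came off with about 6 N of drag. During the turn there was a side load of up to about 9 N, because the grip was a few mm off the cap's axis; I eased it as I went and it was gone after the lift.
- **Last checks:** The arm was still and the tool was tilted only 0.06°. The jaws were stopped on the cap at 0.55 opening, and the wrist view showed the cap level in them above the open neck.
- **Other objects:** In the last pictures the orange cap, its white line, the bell and the muffin looked unmoved, judged by eye only. The cup was not in the last views, but the arm never went near it.

No check failed. hand_in() gives no verdict, so the result itself is unconfirmed.

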